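# Hold the showcase lid at its balance point

### The arm

A 6-joint arm with a two-finger parallel gripper is mounted at the origin on the work surface. World frame = base frame: x ahead of the robot, y to its left, z up, the work surface at z = 0. Lengths are in m, angles in degrees, forces in N, time in s.
With the tool pointing down it reaches from about 0.35 to 0.875 m from the base axis. Payload 4.2 kg.
Tool frame: the origin (TCP) lies at the very end of the fingers, on their centre line; the grasp point (between the pads) lies 19 mm behind it (r.hold_point_z is the distance from the TCP to the grasp point, in m); z points along the fingers, y is the direction in which the jaws open and shut (so a half turn about z gives the same grasp; the last joint's range is limited). The gripper opens to 87 mm and grips with 3 to 60 N. Pads are 19 mm wide; open, the fingers measure 117 mm over their backs; the gripper's body (75 mm by 190 mm) begins 51 mm behind the grasp point.
Start: joints at [88.384, 22.042, 0.453, 0, -68.411, -14.817], TCP at [0.177, 0.599, 0.223] pointing down, gripper open.
Joint ranges: [-179.83, 179.83], [-69.29, 118.12], [-61.27, 80.66], [-181.25, 117.63], [-171.15, -9.14], [-177.46, 177.46]. Speed limits (degrees/s): [159.86, 159.86, 180, 180, 180, 180].

### API

Orientations are given as a 3x3 rotation matrix whose columns are the frame's x, y, z axes.
In Python, from station import r, cams, ticket gives the robot as it stands.
- The arm moves only by the tool drive_tool, never from a script. Its argument "deltas" is a list of rows, each an object of numbers: "dx", "dy", "dz": the shift along the tool's x, y, z in m; "wx", "wy", "wz": the turn, a rotation vector about the tool's x, y, z in degrees. A call has 1 to 20 rows; each row is the pose to reach, as a shift and turn from the pose commanded when the call began, along the tool's axes at that moment; what a row does not reach only later rows make up. A row lasts 1/10 s, in which the tool goes at most 50 mm and 8.59 degrees, less where a joint would pass 70% of its speed; a pose out of reach is approached as far as the arm can. A call with a gripper value outside its range is refused whole. "gripper" is the opening, from 0 (shut) to 1 (fully open), set as the call begins (left out, the last holds). The fingers move at their own pace and stop on an object; the grip force is fixed at half the most. Time passes only in rows, so rows that repeat a pose let the fingers close. It gives the time, the measured TCP pose, the force and the opening at its end, in the units of the state.
- r.sense(): the state, without advancing time (a new reading comes with each control period).
- cams.capture(name): name is "scene" or "top" or "wrist"; returns the picture (384x512x3 uint8, red, green, blue); there is no depth.
- cams.camera_model(name): a dict with "intrinsics" (3x3 intrinsics, pixels), "distortion" ([k1, k2, p1, p2, k3] as OpenCV has them; the pictures are not rectified), "extrinsics" (4x4, takes a point from world to camera coordinates); the wrist camera has in their place "T_tool_cam" (4x4, takes a point from camera to tool coordinates, whose origin is the TCP and whose axes are the flange's). Camera axes: x right, y down, z forward; pixel columns grow to the right and rows downward; lengths in m; the calibration is good to about 2 mm. A picture is of the moment at which its call begins: read the wrist's pose just before it. camera_model takes no time and is no camera call.
- ticket.finish_job(): hands the job in, once; it reports no verdict.
The state is a dict: "time_s": time; "joints": joint angles; "joint_velocities": joint speeds; "effort": joint torques, N m; "tcp_pos": TCP position; "ee_rot": TCP orientation; "wrist_force": force on the tool from outside, world axes, zero at the start; "moment": the same for the moment, N m; "gripper_width": opening from 0.0 (shut) to 1.0 (fully open).
Only numpy, scipy, OpenCV 4.12 (cv2) and the standard library are available. Lean on these libraries where they do the work, as an engineer would, in place of code of your own. Each camera call takes 0.05 s, during which the arm holds its last target.

### The job

The lid stay in the right-hand bay (as the robot sees it) of the showcase has come unscrewed and I need both hands to refit it, so please hold that lid for me. First move the rolling pin that lies on it across on to the glass of the other lid and let go of it there; then raise the right-hand lid to the point where it just balances on its hinges, which is somewhat short of upright, without letting it drop or go over backwards. Finish while still holding it steady there, and leave everything else where it stands.

Things in the scene. Friction and masses are not known exactly. Their poses are not given: they have to be found in the camera images.
- case: two-bay wooden counter showcase, 200 mm deep (its x), 560 mm wide (its y), 95 mm high with both glazed lids shut; fixed to the table. Origin: centre of its underside, on the table. x points to its back (the hinge side), away from the robot; y to the robot's left; z up. Its tray is 45 mm high; each lid is 278 mm wide and 50 mm deep. The left-hand lid (+y half) is locked and never opens; the right-hand lid (-y half) is the one to raise
- other_lid (a point): centre of the top of the glass of the left-hand (locked) lid, 90 mm above the table; the clear glass measures 176 (x) by 254 mm (y) and lies 5 mm below the wooden rim round it
- lid: the right-hand glazed lid: a 200 x 278 x 50 mm wooden frame of 12 mm boards with a clear pane, about 0.65 kg, origin in the middle of the hinge line, which runs along the rear lower edge of the lid, 45 mm above the table, parallel to the case's y. Lid shut, its axes are those of the case. Its centre of mass lies 101 mm in front of (-x) and 31 mm above (+z) the hinge line in the lid's own frame, so it balances about 73 degrees open, short of upright
- knob (a point): centre of the brass ball knob (30 mm diameter) in the middle of the front of the right-hand lid, fixed to it by a 14 mm thick neck; it stands 32 mm off the lid's front face, 232 mm in front of the hinge line and 22 mm above it in the lid's frame (67 mm above the table when shut). A ball pinched across the lid's width turns easily between the fingers as the lid swings
- lid_hinge (a joint): opening angle of the right-hand lid, rad: 0 shut, grows as its front edge rises and swings back; balance at 1.273; the hinge stops at 1.75. The hinge is nearly free: below balance the lid drops shut, above it the lid falls open backwards
- pin_center (a point): centre of the child's wooden rolling pin lying on the glass of the right-hand lid: barrel 50 mm diameter, 130 mm long, with a 35 mm handle at each end (200 mm in all), about 0.2 kg; its long axis is x, about front to back on the case; centre 115 mm above the table. It rolls sideways if pushed. If it lies on a pane its handles clear the rim
- figurine: small glazed white china figurine, 36 mm wide, 71 mm tall, standing on the glass of the left-hand lid near its outer (left) end; origin at the centre of its underside
- screwdriver: wood-handled screwdriver, 170 mm, lying on the table in front of the case; origin at the middle of its length, on the table
- dish: shallow blue china dish with brass screws, 76 mm wide, 18 mm high, on the table in front of the case; origin at the centre of its underside
- candlestick: brass candlestick, 90 mm foot, 150 mm tall, on the table beside the case; origin at the centre of its underside
- mug: white enamel mug, 80 mm wide, 85 mm high, on the table beside the case; origin at the centre of its underside
- jar: lidded glass jar, 80 mm wide, 120 mm high, on the table beside the case; origin at the centre of its underside
- bell: brass hand bell with a dark wood handle, 60 mm wide, 97 mm tall, on the table beside the case; origin at the centre of its underside
- pin: the same rolling pin; origin on the underside of its barrel as it first lies (it turns with the pin: use point pin_center)
Not all that is in view belongs to the job. What is shaped like the pin but orange or yellow is not meant.

How it is judged (in metres and radians):
On the way, in this order (a step that is already met when the one before it is completed fails the run):
1. the rolling pin lies on the glass of the left-hand lid, let go (y of pin_center in the frame of case between 0.02 and 0.26 m and x of pin_center in the frame of case between -0.06 and 0.06 m and z of pin_center in the frame of case between 0.108 and 0.122 m and contact force between the fingers and pin below 0.1 N), for 0.2 s.
2. the right-hand lid has been brought to its balance point in the fingers (value of joint lid_hinge between 1.213 and 1.333 rad and contact force between the fingers and lid above 0.3 N), for 0.2 s.
At the end, for the whole second after the job is handed in: Fingers still hold the right-hand lid (over 0.3 N) within 0.06 rad of its 1.273 rad balance angle, under 0.08 rad/s, resting on nothing else; the rolling pin lies still and let go, flat on the left-hand pane, its centre within 60 mm of the case's front-back middle (all of step 1 and all of step 2 and velocity of joint lid_hinge between -0.08 and 0.08 rad/s and linear speed of pin below 0.05 m/s and contact force between lid and pin below 0.1 N); the arm keeps its last pose, push and grip.
It fails at once if the rolling pin falls off the case (height (world z) of pin_center below 0.095 m).
It fails at once if the lid goes over backwards, 0.2 rad or more past balance (value of joint lid_hinge above 1.473 rad).
It fails at once if the lid is dropped (closing faster than 1.2 rad/s) (velocity of joint lid_hinge below -1.2 rad/s).
It fails at once if another thing is knocked more than 30 mm from where it stood (distance of any of figurine, screwdriver, dish, candlestick, mug, jar, bell from where it was at the start of the episode above 0.03 m).
It also fails if it takes over 54 s, if anything falls off the work surface, if the arm or the gripper's body presses on something with over 40 N, if the wrist force passes 120 N, or if a joint passes its speed limit or range.

## Working session

There is one attempt and no reset: what is moved stays moved. The work goes in short steps, Python scripts to look and compute and a tool call to move; the robot and the scene stay as the last step left them, time stands still between calls to the robot, and variables do not carry over. Pictures are saved under pics/ and viewed, and the job is handed in when it is done.

Besides the shell and the picture viewer there is one more tool, called by a JSON object that holds its "api" and its "payload", one argument or row to a line. drive_tool: Moves the arm, as the interface text tells. Its arguments: {"type":"object","properties":{"deltas":{"type":"array","items":{"type":"object","properties":{"dx":{"type":"number"},"dy":{"type":"number"},"dz":{"type":"number"},"wx":{"type":"number"},"wy":{"type":"number"},"wz":{"type":"number"}}}},"gripper":{"type":"number"}},"required":["deltas"]}

```bash
ls; mkdir -p pics
python3 - <<'E'
from station import r,cams,ticket
import cv2,numpy as np
s=r.sense();print(s['time_s'],s['tcp_pos'],s['ee_rot'],s['gripper_width'],r.hold_point_z)
for n in ["scene","top"]:
    im=cams.capture(n);cv2.imwrite(f"pics/{n}0.png",im[:,:,::-1])
    print(n,{k:np.round(v,4).tolist() for k,v in cams.camera_model(n).items() if not isinstance(v,str)})
print(cams.camera_model("wrist"))
E
```

```text
pics
0.0 [0.17660372 0.59887333 0.22145789] [[ 9.59097580e-01 -2.83075132e-01 -5.49504846e-04]
 [-2.83075654e-01 -9.59095177e-01 -2.14827382e-03]
 [ 8.10954465e-05  2.21595566e-03 -9.99997541e-01]] 0.9993662457455504 0.0187
scene {'intrinsics': [[439.3432, 0.0, 254.0333], [0.0, 439.3432, 194.4327], [0.0, 0.0, 1.0]], 'distortion': [-0.0303, 0.0, 0.0, 0.0, 0.0], 'extrinsics': [[0.6348, 0.7725, 0.0152, -0.3219], [0.4361, -0.342, -0.8324, -0.1322], [-0.6378, 0.535, -0.554, 1.6292], [0.0, 0.0, 0.0, 1.0]]}
top {'intrinsics': [[437.0356, 0.0, 255.1898], [0.0, 437.0356, 194.7353], [0.0, 0.0, 1.0]], 'distortion': [0.0111, 0.0, 0.0, 0.0, 0.0], 'extrinsics': [[-0.021, -0.9997, 0.0116, 0.0034], [-0.9907, 0.0192, -0.1344, 0.497], [0.1341, -0.0144, -0.9909, 1.4734], [0.0, 0.0, 0.0, 1.0]]}
{'intrinsics': array([[266.90664374,   0.        , 253.59114975],
       [  0.        , 266.90664374, 192.18793963],
       [  0.        ,   0.        ,   1.        ]]), 'distortion': array([0.00842537, 0.        , 0.        , 0.        , 0.        ]), 'T_tool_cam': array([[ 1.02937540e-03, -9.68030415e-01, -2.50830732e-01,
         6.88840084e-02],
       [ 9.99999303e-01,  8.51528202e-04,  8.17561241e-04,
        -2.16020420e-04],
       [-5.77834705e-04, -2.50831399e-01,  9.68030617e-01,
        -1.62816573e-01],
       [ 0.00000000e+00,  0.00000000e+00,  0.00000000e+00,
         1.00000000e+00]])}
```

View pics/scene0.png

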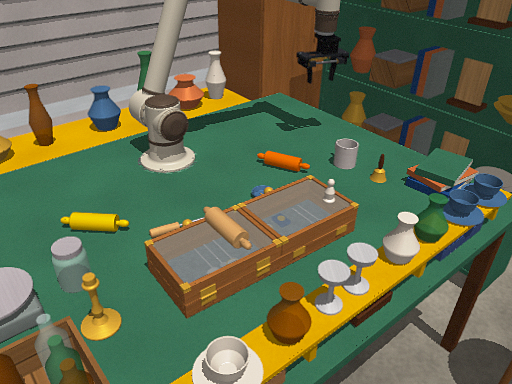

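Run:
```python
import cv2
im=cv2.imread('pics/top0.png');c=im[100:340,60:460];cv2.imwrite('pics/top0c.png',cv2.resize(c,(800,480),interpolation=cv2.INTER_CUBIC))
```

```text
(no output)
```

View pics/top0.png

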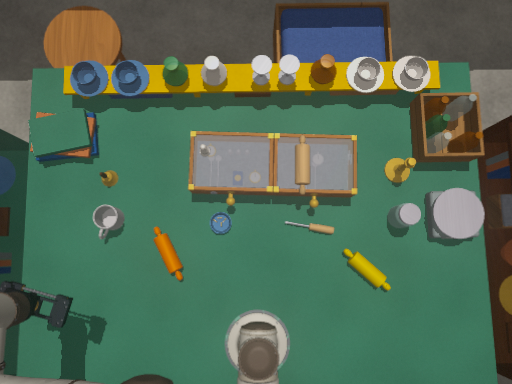

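View pics/top0c.png

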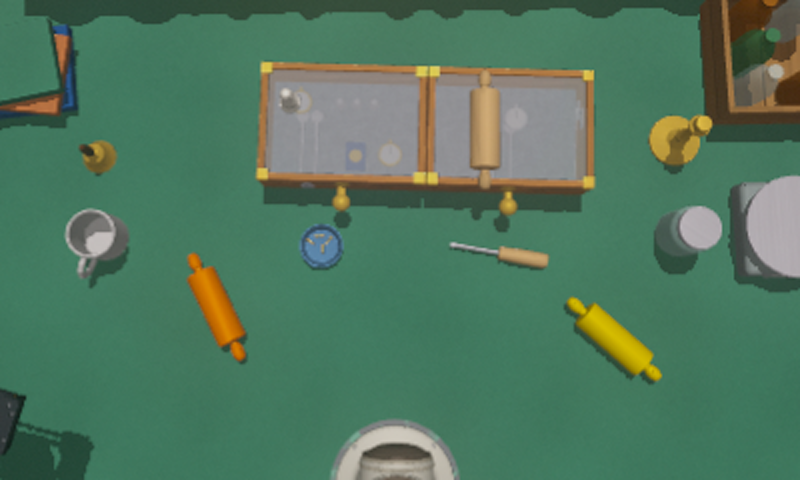

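The top view crop (2x, offset 60,100) shows the case corners at about (261,63), (593,72), (594,187) and (258,180). The pin's barrel centre is at (485,128), with handle ends at (485,72) and (485,185). The right knob is at (508,203) and the figurine at (290,99).

```bash
cat > h.py <<'E'
import numpy as np,cv2
from station import r,cams,ticket
def ray(n,uv,pose=None):
    m=cams.camera_model(n)
    p=cv2.undistortPoints(np.array([[uv]],float),m['intrinsics'],np.array(m['distortion'])).ravel()
    d=np.array([*p,1.])
    if n=='wrist':
        R,t=pose;T=m['T_tool_cam'];return R@(T[:3,:3]@d),R@T[:3,3]+t
    E=m['extrinsics'];return E[:3,:3].T@d,-E[:3,:3].T@E[:3,3]
def at(n,uv,z,pose=None):
    d,o=ray(n,uv,pose);return o+d*(z-o[2])/d[2]
def proj(n,P,pose=None):
    m=cams.camera_model(n)
    if n=='wrist':
        R,t=pose;T=np.eye(4);T[:3,:3]=R;T[:3,3]=t;E=np.linalg.inv(T@m['T_tool_cam'])
    else:E=m['extrinsics']
    return cv2.projectPoints(np.atleast_2d(np.array(P,float)),cv2.Rodrigues(E[:3,:3])[0],E[:3,3],m['intrinsics'],np.array(m['distortion']))[0][:,0]
E
python3 - <<'E'
from h import *
f=lambda u,v,z:at('top',(60+u/2,100+v/2),z).round(4)
C=[f(261,63,.095),f(593,72,.095),f(594,187,.095),f(258,180,.095)]
print(C,[np.linalg.norm(C[i]-C[(i+1)%4]) for i in range(4)])
print('mean',np.mean(C,0))
print('yaw',np.degrees(np.arctan2(*( (C[0]+C[3]-C[1]-C[2])[:2]*[-1,1]))))
for n,p in dict(pin=(485,128,.115),pinb=(485,72,.115),pinf=(485,185,.115),knob=(508,203,.067),fig=(290,99,.155),dish=(321,246,.018),scr=(500,253,.01)).items(): print(n,f(*p))
E
```

```text
[array([0.7075, 0.2074, 0.095 ]), array([ 0.6819, -0.3518,  0.095 ]), array([ 0.4862, -0.3433,  0.095 ]), array([0.5086, 0.2126, 0.095 ])] [np.float64(0.5597856732714763), np.float64(0.19588450678907704), np.float64(0.5563511211456306), np.float64(0.19896796224518154)]
mean [ 0.59605  -0.068775  0.095   ]
yaw -2.464801970928936
pin [ 0.5851 -0.1635  0.115 ]
pinb [ 0.6798 -0.1668  0.115 ]
pinf [ 0.4903 -0.1601  0.115 ]
knob [ 0.4656 -0.2038  0.067 ]
fig [0.63  0.153 0.155]
dish [0.403  0.1148 0.018 ]
scr [ 0.3851 -0.195   0.01  ]
```

```bash
cat >> h.py <<'E'
from scipy.spatial.transform import Rotation as Ro
def down(yaw):
    c,s=np.cos(np.radians(yaw)),np.sin(np.radians(yaw)); return np.array([[c,s,0],[s,-c,0],[0,0,-1.]])
def delta(p,yaw):
    s=r.sense();R=np.array(s['ee_rot']);d=R.T@(np.array(p)-s['tcp_pos']);w=Ro.from_matrix(R.T@down(yaw)).as_rotvec(degrees=True)
    return d.round(4),w.round(2)
E
python3 -c "
from h import *
print(delta((.585,-.1635,.23),-2.2))"
```

```text
(array([ 0.6074,  0.6157, -0.0071]), array([ 1.100e-01,  1.000e-02, -1.424e+01]))
```

{"api": "drive_tool", "payload": {
  "deltas": [
    {"dx":0.6074,"dy":0.6157,"dz":-0.007,"wx":0.11,"wz":-14.24},
    {"dx":0.6074,"dy":0.6157,"dz":-0.007,"wx":0.11,"wz":-14.24},
    {"dx":0.6074,"dy":0.6157,"dz":-0.007,"wx":0.11,"wz":-14.24},
    {"dx":0.6074,"dy":0.6157,"dz":-0.007,"wx":0.11,"wz":-14.24},
    {"dx":0.6074,"dy":0.6157,"dz":-0.007,"wx":0.11,"wz":-14.24},
    {"dx":0.6074,"dy":0.6157,"dz":-0.007,"wx":0.11,"wz":-14.24},
    {"dx":0.6074,"dy":0.6157,"dz":-0.007,"wx":0.11,"wz":-14.24},
    {"dx":0.6074,"dy":0.6157,"dz":-0.007,"wx":0.11,"wz":-14.24},
    {"dx":0.6074,"dy":0.6157,"dz":-0.007,"wx":0.11,"wz":-14.24},
    {"dx":0.6074,"dy":0.6157,"dz":-0.007,"wx":0.11,"wz":-14.24},
    {"dx":0.6074,"dy":0.6157,"dz":-0.007,"wx":0.11,"wz":-14.24},
    {"dx":0.6074,"dy":0.6157,"dz":-0.007,"wx":0.11,"wz":-14.24},
    {"dx":0.6074,"dy":0.6157,"dz":-0.007,"wx":0.11,"wz":-14.24},
    {"dx":0.6074,"dy":0.6157,"dz":-0.007,"wx":0.11,"wz":-14.24},
    {"dx":0.6074,"dy":0.6157,"dz":-0.007,"wx":0.11,"wz":-14.24},
    {"dx":0.6074,"dy":0.6157,"dz":-0.007,"wx":0.11,"wz":-14.24},
    {"dx":0.6074,"dy":0.6157,"dz":-0.007,"wx":0.11,"wz":-14.24},
    {"dx":0.6074,"dy":0.6157,"dz":-0.007,"wx":0.11,"wz":-14.24},
    {"dx":0.6074,"dy":0.6157,"dz":-0.007,"wx":0.11,"wz":-14.24},
    {"dx":0.6074,"dy":0.6157,"dz":-0.007,"wx":0.11,"wz":-14.24}
  ],
  "gripper": 1
}}

```text
schema error: expected keys dx, dy, dz, wx, wy, wz
```

Run:
```python
from h import *
s=r.sense();print(s['time_s'],s['tcp_pos'],s['ee_rot'],np.abs(s['joint_velocities']).max(),s['wrist_force'])
np.savez('w1',R=s['ee_rot'],t=s['tcp_pos'])
im=cams.capture('wrist')[:,:,::-1];cv2.imwrite('pics/w1.png',cv2.resize(im,(768,576),interpolation=cv2.INTER_CUBIC))
```

```text
0.1 [0.17665041 0.59896144 0.22157986] [[ 9.59118203e-01 -2.83005468e-01 -4.21695568e-04]
 [-2.83005751e-01 -9.59116332e-01 -1.89886275e-03]
 [ 1.32933435e-04  1.94057610e-03 -9.99998108e-01]] 0.1109503395852721 [0.02558311 0.3966607  0.73662341]
```

View pics/w1.png

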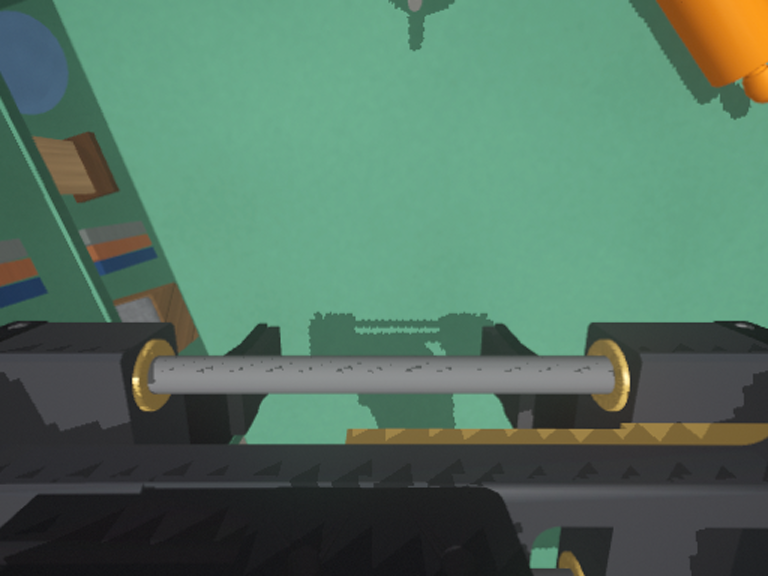

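The move was refused because every row needs all six keys, so the arm hasn't moved. The wrist view shows only table and gripper.

{"api": "drive_tool", "payload": {
  "deltas": [
    {"dx":0.6074,"dy":0.6157,"dz":-0.007,"wx":0.11,"wy":0,"wz":-14.24},
    {"dx":0.6074,"dy":0.6157,"dz":-0.007,"wx":0.11,"wy":0,"wz":-14.24},
    {"dx":0.6074,"dy":0.6157,"dz":-0.007,"wx":0.11,"wy":0,"wz":-14.24},
    {"dx":0.6074,"dy":0.6157,"dz":-0.007,"wx":0.11,"wy":0,"wz":-14.24},
    {"dx":0.6074,"dy":0.6157,"dz":-0.007,"wx":0.11,"wy":0,"wz":-14.24},
    {"dx":0.6074,"dy":0.6157,"dz":-0.007,"wx":0.11,"wy":0,"wz":-14.24},
    {"dx":0.6074,"dy":0.6157,"dz":-0.007,"wx":0.11,"wy":0,"wz":-14.24},
    {"dx":0.6074,"dy":0.6157,"dz":-0.007,"wx":0.11,"wy":0,"wz":-14.24},
    {"dx":0.6074,"dy":0.6157,"dz":-0.007,"wx":0.11,"wy":0,"wz":-14.24},
    {"dx":0.6074,"dy":0.6157,"dz":-0.007,"wx":0.11,"wy":0,"wz":-14.24},
    {"dx":0.6074,"dy":0.6157,"dz":-0.007,"wx":0.11,"wy":0,"wz":-14.24},
    {"dx":0.6074,"dy":0.6157,"dz":-0.007,"wx":0.11,"wy":0,"wz":-14.24},
    {"dx":0.6074,"dy":0.6157,"dz":-0.007,"wx":0.11,"wy":0,"wz":-14.24},
    {"dx":0.6074,"dy":0.6157,"dz":-0.007,"wx":0.11,"wy":0,"wz":-14.24},
    {"dx":0.6074,"dy":0.6157,"dz":-0.007,"wx":0.11,"wy":0,"wz":-14.24},
    {"dx":0.6074,"dy":0.6157,"dz":-0.007,"wx":0.11,"wy":0,"wz":-14.24},
    {"dx":0.6074,"dy":0.6157,"dz":-0.007,"wx":0.11,"wy":0,"wz":-14.24},
    {"dx":0.6074,"dy":0.6157,"dz":-0.007,"wx":0.11,"wy":0,"wz":-14.24},
    {"dx":0.6074,"dy":0.6157,"dz":-0.007,"wx":0.11,"wy":0,"wz":-14.24},
    {"dx":0.6074,"dy":0.6157,"dz":-0.007,"wx":0.11,"wy":0,"wz":-14.24}
  ],
  "gripper": 1
}}

```text
time_s: 2.15
tcp_pos: [0.5846, -0.1624, 0.229]
ee_rot: [[0.999, -0.039, -0.001], [-0.039, -0.999, 0.002], [-0.001, -0.002, -1.0]]
wrist_force: [-0.7, 0.6, 0.8]
gripper_width: 0.998
```

Run:
```python
from h import *
s=r.sense();print(s['time_s'],s['tcp_pos'],s['ee_rot'],np.abs(s['joint_velocities']).max(),s['wrist_force'])
np.savez('w2',R=s['ee_rot'],t=s['tcp_pos'])
im=cams.capture('wrist')[:,:,::-1];cv2.imwrite('pics/w2.png',cv2.resize(im,(768,576),interpolation=cv2.INTER_CUBIC))
```

```text
2.15 [ 0.58456677 -0.16244382  0.2289727 ] [[ 0.99925754 -0.03851099 -0.00113   ]
 [-0.03850818 -0.99925537  0.00241377]
 [-0.00122212 -0.00236847 -0.99999645]] 1.4320285813164662 [-0.74993772  0.58459208  0.76959666]
```

View pics/w2.png

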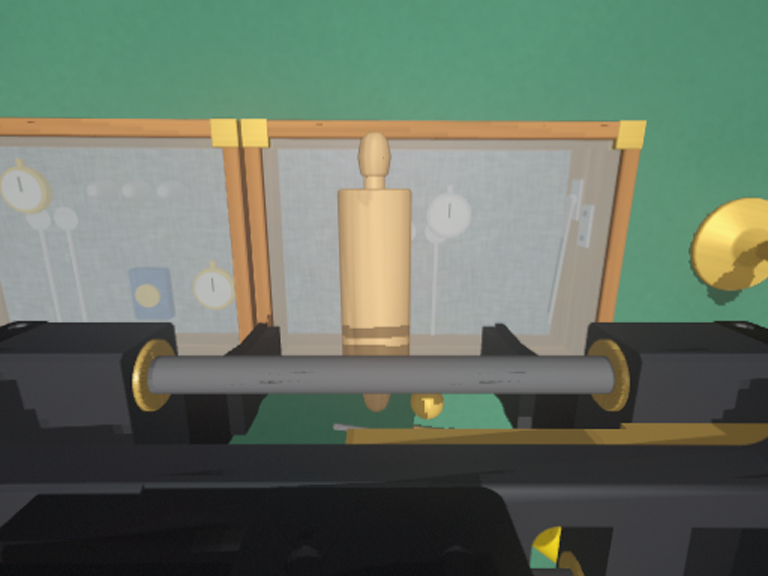

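The wrist view (1.5x) shows the barrel centred at column 375, its rear end at row 188 and the rear handle tip at (375,133). The knob is at about (427,404), the lid's rear right corner at (645,121), and the centre seam at about (241,120).

Run:
```python
from h import *
w=np.load('w2.npz');P=(w['R'],w['t'])
f=lambda u,v,z:at('wrist',(u/1.5,v/1.5),z,P).round(4)
print('tip',f(375,133,.115),'barrel rear',f(375,188,.135),f(375,260,.14),'front handle',f(375,411,.115))
print('knob',f(427,404,.067),'RR',f(645,121,.095),'seam',f(241,120,.095), 'rear left',f(0,119,.095))
c=np.array([.596,-.069]);a=np.radians(-2.5);R=np.array([[np.cos(a),-np.sin(a)],[np.sin(a),np.cos(a)]])
g=lambda x,y,z:np.array([*(c+R@[x,y]),z])
pts=[g(.1,-.28,.095),g(-.1,-.28,.095),g(.1,.28,.095),g(-.1,.28,.095),g(.1,0,.095),g(-.132,-.141,.067)]
print(np.round(pts,4));print(proj('wrist',pts,P)*1.5);print((proj('top',pts)-[60,100])*2);print(proj('scene',pts))
```

```text
tip [ 0.6856 -0.1626  0.115 ] barrel rear [ 0.6513 -0.1615  0.135 ] [ 0.6069 -0.1598  0.14  ] front handle [ 0.4835 -0.1544  0.115 ]
knob [ 0.4593 -0.1998  0.067 ] RR [ 0.6883 -0.348   0.095 ] seam [ 0.6997 -0.0705  0.095 ] rear left [0.7058 0.0941 0.095 ]
[[ 0.6837 -0.3531  0.095 ]
 [ 0.4839 -0.3444  0.095 ]
 [ 0.7081  0.2064  0.095 ]
 [ 0.5083  0.2151  0.095 ]
 [ 0.6959 -0.0734  0.095 ]
 [ 0.458  -0.2041  0.067 ]]
[[ 651.55362009  127.83112604]
 [ 607.89981025  389.8631603 ]
 [-166.65336075  120.81328971]
 [ -81.69952371  386.22497217]
 [ 245.82396921  125.7269463 ]
 [ 431.78719119  405.19789138]]
[[593.73688072  70.96946605]
 [594.7410275  188.36895189]
 [261.58974555  62.63416454]
 [256.47468485 180.22713292]
 [427.88899396  66.85691829]
 [508.38192723 207.47470154]]
[[180.72677312 290.07818901]
 [141.08970974 241.96190415]
 [356.48312647 203.99686664]
 [308.12268398 174.14306582]
 [280.01906139 241.53593644]
 [184.81679031 224.49378817]]
```

```bash
python3 -c "
from h import *
print(r.sense()['tcp_pos'],delta((.585,-.1615,.102),-2.2))"
```

```text
[ 0.58453822 -0.16190541  0.22938732] (array([ 5.000e-04, -1.000e-04,  1.274e-01]), array([-0.13,  0.03,  0.06]))
```

{"api": "drive_tool", "payload": {
  "deltas": [
    {"dx":0,"dy":0,"dz":0.04,"wx":0,"wy":0,"wz":0},
    {"dx":0,"dy":0,"dz":0.08,"wx":0,"wy":0,"wz":0},
    {"dx":0,"dy":0,"dz":0.1,"wx":0,"wy":0,"wz":0},
    {"dx":0,"dy":0,"dz":0.115,"wx":0,"wy":0,"wz":0},
    {"dx":0,"dy":0,"dz":0.127,"wx":0,"wy":0,"wz":0},
    {"dx":0,"dy":0,"dz":0.127,"wx":0,"wy":0,"wz":0},
    {"dx":0,"dy":0,"dz":0.127,"wx":0,"wy":0,"wz":0}
  ]
}}

```text
time_s: 2.9
tcp_pos: [0.5857, -0.162, 0.1034]
ee_rot: [[0.999, -0.037, 0.002], [-0.037, -0.999, 0.002], [0.001, -0.002, -1.0]]
wrist_force: [-0.2, 0.2, 0.1]
gripper_width: 1.002
```

Run:
```python
from h import *
s=r.sense();print(s['time_s'],s['tcp_pos'])
im=cams.capture('wrist')[:,:,::-1];cv2.imwrite('pics/w3.png',cv2.resize(im,(768,576),interpolation=cv2.INTER_CUBIC))
```

```text
2.9 [ 0.58565859 -0.16202221  0.10341223]
```

View pics/w3.png

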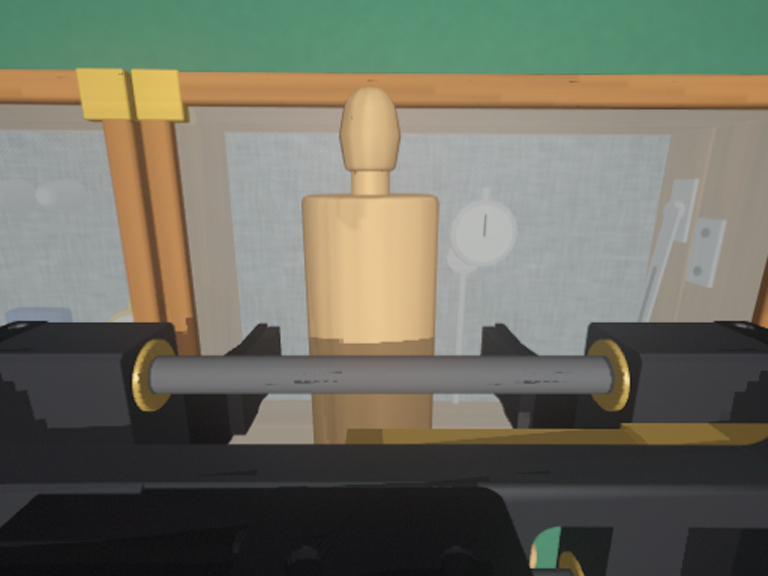

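The pin sits between the fingers, about 3 mm left of centre (column 372 against 381). I'll close on it.

{"api": "drive_tool", "payload": {
  "deltas": [
    {"dx":0,"dy":-0.002,"dz":0,"wx":0,"wy":0,"wz":0},
    {"dx":0,"dy":-0.002,"dz":0,"wx":0,"wy":0,"wz":0},
    {"dx":0,"dy":-0.002,"dz":0,"wx":0,"wy":0,"wz":0},
    {"dx":0,"dy":-0.002,"dz":0,"wx":0,"wy":0,"wz":0},
    {"dx":0,"dy":-0.002,"dz":0,"wx":0,"wy":0,"wz":0},
    {"dx":0,"dy":-0.002,"dz":0,"wx":0,"wy":0,"wz":0},
    {"dx":0,"dy":-0.002,"dz":0,"wx":0,"wy":0,"wz":0},
    {"dx":0,"dy":-0.002,"dz":0,"wx":0,"wy":0,"wz":0}
  ],
  "gripper": 0.4
}}

```text
time_s: 3.75
tcp_pos: [0.5853, -0.1607, 0.1026]
ee_rot: [[0.999, -0.038, 0.0], [-0.038, -0.999, 0.002], [0.0, -0.002, -1.0]]
wrist_force: [0.3, -0.1, 0.5]
gripper_width: 0.564
```

{"api": "drive_tool", "payload": {
  "deltas": [
    {"dx":0,"dy":0,"dz":-0.02,"wx":0,"wy":0,"wz":0},
    {"dx":0,"dy":0,"dz":-0.045,"wx":0,"wy":0,"wz":0},
    {"dx":0.002,"dy":-0.03,"dz":-0.05,"wx":0,"wy":0,"wz":0},
    {"dx":0.003,"dy":-0.065,"dz":-0.05,"wx":0,"wy":0,"wz":0},
    {"dx":0.004,"dy":-0.1,"dz":-0.05,"wx":0,"wy":0,"wz":0},
    {"dx":0.005,"dy":-0.135,"dz":-0.05,"wx":0,"wy":0,"wz":0},
    {"dx":0.006,"dy":-0.165,"dz":-0.05,"wx":0,"wy":0,"wz":0},
    {"dx":0.006,"dy":-0.185,"dz":-0.05,"wx":0,"wy":0,"wz":0},
    {"dx":0.006,"dy":-0.194,"dz":-0.05,"wx":0,"wy":0,"wz":0},
    {"dx":0.006,"dy":-0.194,"dz":-0.05,"wx":0,"wy":0,"wz":0},
    {"dx":0.006,"dy":-0.194,"dz":-0.03,"wx":0,"wy":0,"wz":0},
    {"dx":0.006,"dy":-0.194,"dz":-0.015,"wx":0,"wy":0,"wz":0},
    {"dx":0.006,"dy":-0.194,"dz":-0.007,"wx":0,"wy":0,"wz":0},
    {"dx":0.006,"dy":-0.194,"dz":-0.003,"wx":0,"wy":0,"wz":0},
    {"dx":0.006,"dy":-0.194,"dz":-0.001,"wx":0,"wy":0,"wz":0},
    {"dx":0.006,"dy":-0.194,"dz":0.0,"wx":0,"wy":0,"wz":0},
    {"dx":0.006,"dy":-0.194,"dz":0.0,"wx":0,"wy":0,"wz":0}
  ]
}}

```text
time_s: 5.45
tcp_pos: [0.5991, 0.0329, 0.1034]
ee_rot: [[0.999, -0.038, 0.001], [-0.038, -0.999, 0.002], [0.001, -0.002, -1.0]]
wrist_force: [-0.6, 0.8, -0.6]
gripper_width: 0.564
```

Run:
```python
from h import *
s=r.sense();print(s['time_s'],s['tcp_pos'],s['wrist_force'],s['gripper_width'])
im=cams.capture('scene')[:,:,::-1];cv2.imwrite('pics/s3.png',cv2.resize(im[100:340,100:420],(800,600),interpolation=cv2.INTER_CUBIC))
```

```text
5.45 [0.59907247 0.03289261 0.10343622] [-0.63947632  0.84652257 -0.61643055] 0.5644606504444342
```

View pics/s3.png

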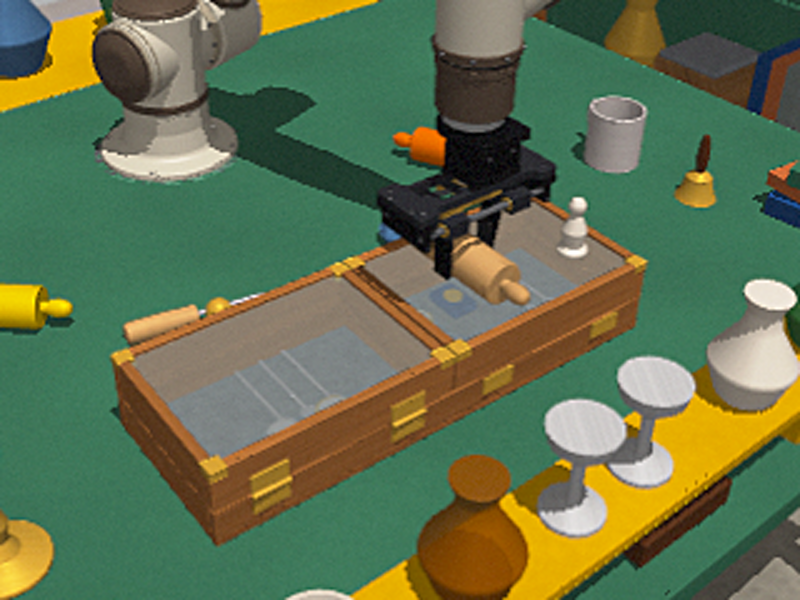

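The pin is held just over the left pane and clear of the figurine. I'll ease down 1 mm and release.

{"api": "drive_tool", "payload": {
  "deltas": [
    {"dx":0,"dy":0,"dz":0.001,"wx":0,"wy":0,"wz":0},
    {"dx":0,"dy":0,"dz":0.001,"wx":0,"wy":0,"wz":0},
    {"dx":0,"dy":0,"dz":0.001,"wx":0,"wy":0,"wz":0}
  ]
}}

```text
time_s: 5.8
tcp_pos: [0.5992, 0.0331, 0.1026]
ee_rot: [[0.999, -0.038, 0.002], [-0.038, -0.999, 0.002], [0.001, -0.002, -1.0]]
wrist_force: [0.2, 0.3, 1.4]
gripper_width: 0.569
```

{"api": "drive_tool", "payload": {
  "deltas": [
    {"dx":0,"dy":0,"dz":0,"wx":0,"wy":0,"wz":0},
    {"dx":0,"dy":0,"dz":0,"wx":0,"wy":0,"wz":0},
    {"dx":0,"dy":0,"dz":0,"wx":0,"wy":0,"wz":0},
    {"dx":0,"dy":0,"dz":0,"wx":0,"wy":0,"wz":0},
    {"dx":0,"dy":0,"dz":0,"wx":0,"wy":0,"wz":0}
  ],
  "gripper": 0.66
}}

```text
time_s: 6.3
tcp_pos: [0.5987, 0.0329, 0.1018]
ee_rot: [[0.999, -0.038, 0.0], [-0.038, -0.999, 0.002], [0.0, -0.002, -1.0]]
wrist_force: [-0.2, -0.5, 0.3]
gripper_width: 0.656
```

{"api": "drive_tool", "payload": {
  "deltas": [
    {"dx":0,"dy":0,"dz":0,"wx":0,"wy":0,"wz":0},
    {"dx":0,"dy":0,"dz":0,"wx":0,"wy":0,"wz":0},
    {"dx":0,"dy":0,"dz":0,"wx":0,"wy":0,"wz":0},
    {"dx":0,"dy":0,"dz":0,"wx":0,"wy":0,"wz":0},
    {"dx":0,"dy":0,"dz":-0.01,"wx":0,"wy":0,"wz":0},
    {"dx":0,"dy":0,"dz":-0.03,"wx":0,"wy":0,"wz":0},
    {"dx":0,"dy":0,"dz":-0.07,"wx":0,"wy":0,"wz":0},
    {"dx":0,"dy":0,"dz":-0.11,"wx":0,"wy":0,"wz":0},
    {"dx":0,"dy":0,"dz":-0.13,"wx":0,"wy":0,"wz":0},
    {"dx":0,"dy":0,"dz":-0.13,"wx":0,"wy":0,"wz":0}
  ],
  "gripper": 1
}}

```text
time_s: 7.3
tcp_pos: [0.6008, 0.033, 0.2372]
ee_rot: [[0.999, -0.038, 0.01], [-0.038, -0.999, 0.004], [0.01, -0.004, -1.0]]
wrist_force: [-0.2, 0.8, 0.4]
gripper_width: 0.999
```

Run:
```python
from h import *
s=r.sense();print(s['time_s'],s['tcp_pos'],s['wrist_force'],s['gripper_width'])
im=cams.capture('wrist')[:,:,::-1];cv2.imwrite('pics/w5.png',cv2.resize(im,(768,576),interpolation=cv2.INTER_CUBIC))
k=(.462,-.202)
print(delta((*k,.17),-2.4))
```

```text
7.3 [0.60078903 0.03297956 0.23720414] [-0.15268537  0.7707234   0.44088413] 0.9992790441358659
(array([-0.1286,  0.2403,  0.063 ]), array([-0.2 , -0.27,  0.21]))
```

View pics/w5.png

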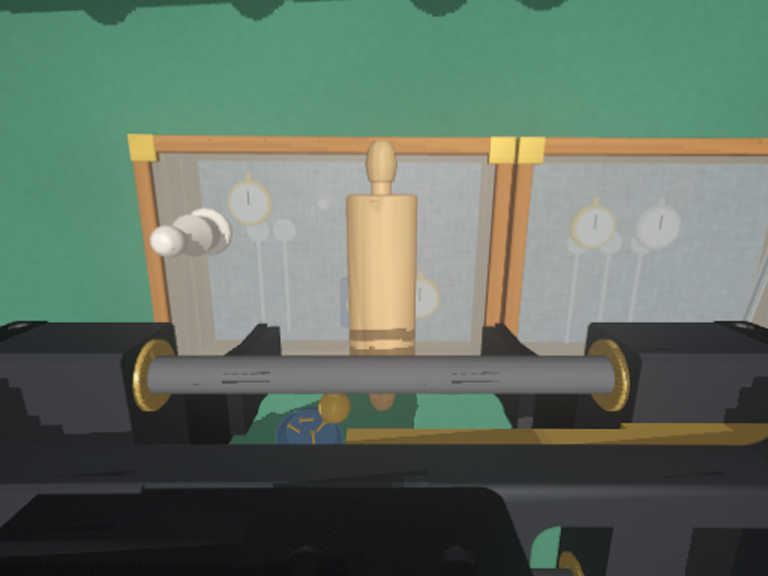

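The pin lies still on the left pane at (380,270), clear of the figurine. Next I'll triangulate the knob from three views: scene at (187.2,222.4), top and wrist.

Run:
```python
from h import *
im=cv2.imread('pics/scene0.png')
cv2.imwrite('pics/kz.png',cv2.resize(im[200:245,130:220],None,fx=8,fy=8,interpolation=cv2.INTER_CUBIC))
w=np.load('w2.npz');P=(w['R'],w['t'])
R=[ray('top',(60+508/2,100+203/2)),ray('scene',(187.2,222.4)),ray('wrist',(427/1.5,404/1.5),P)]
for S in ([0,1],[0,1,2],[1,2]):
    A=0;b=0
    for i in S:
        d,o=R[i];d=d/np.linalg.norm(d);M=np.eye(3)-np.outer(d,d);A=A+M;b=b+M@o
    print(S,np.linalg.solve(A,b))
Pd=(np.array(P[0]),np.array([0,0,.2]))
print(proj('wrist',[P[0]@[0,0,q]+Pd[1] for q in (0,.05,.1,.15)],Pd)*1.5)
```

```text
[0, 1] [ 0.46495095 -0.20135926  0.0769893 ]
[0, 1, 2] [ 0.46472508 -0.20041657  0.07640991]
[1, 2] [ 0.46377528 -0.19914943  0.0750188 ]
[[380.14859953 347.4734813 ]
 [380.15331637 312.13724494]
 [380.15633595 289.39628157]
 [380.15843495 273.5326414 ]]
```

View pics/kz.png

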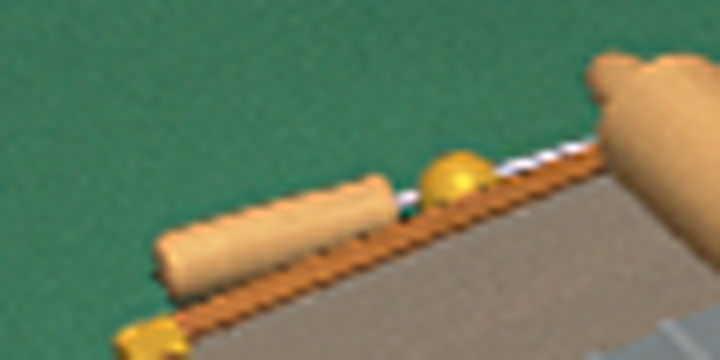

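{"api": "drive_tool", "payload": {
  "deltas": [
    {"dx":-0.03,"dy":0.04,"dz":0,"wx":0,"wy":0,"wz":0},
    {"dx":-0.06,"dy":0.08,"dz":0,"wx":0,"wy":0,"wz":0},
    {"dx":-0.09,"dy":0.12,"dz":0,"wx":0,"wy":0,"wz":0},
    {"dx":-0.11,"dy":0.16,"dz":0,"wx":0,"wy":0,"wz":0},
    {"dx":-0.1286,"dy":0.2,"dz":0.02,"wx":-0.2,"wy":-0.3,"wz":0.2},
    {"dx":-0.1286,"dy":0.23,"dz":0.04,"wx":-0.2,"wy":-0.3,"wz":0.2},
    {"dx":-0.1286,"dy":0.2403,"dz":0.063,"wx":-0.2,"wy":-0.3,"wz":0.2},
    {"dx":-0.1286,"dy":0.2403,"dz":0.063,"wx":-0.2,"wy":-0.3,"wz":0.2},
    {"dx":-0.1286,"dy":0.2403,"dz":0.063,"wx":-0.2,"wy":-0.3,"wz":0.2}
  ]
}}

```text
time_s: 8.25
tcp_pos: [0.4605, -0.2024, 0.1678]
ee_rot: [[0.999, -0.042, -0.007], [-0.042, -0.999, -0.001], [-0.007, 0.002, -1.0]]
wrist_force: [0.1, -0.8, 1.0]
gripper_width: 0.997
```

Run:
```python
from h import *
s=r.sense();print(s['time_s'],s['tcp_pos'],s['wrist_force'],s['gripper_width'])
np.savez('w6',R=s['ee_rot'],t=s['tcp_pos'])
im=cams.capture('wrist')[:,:,::-1];cv2.imwrite('pics/w6.png',cv2.resize(im,(768,576),interpolation=cv2.INTER_CUBIC))
im=cams.capture('top')[:,:,::-1];cv2.imwrite('pics/t6.png',cv2.resize(im[100:340,60:460],(800,480),interpolation=cv2.INTER_CUBIC))
```

```text
8.25 [ 0.4604664  -0.20238256  0.16780463] [ 0.05127046 -0.78138522  0.97413787] 0.9967428777639062
```

View pics/w6.png

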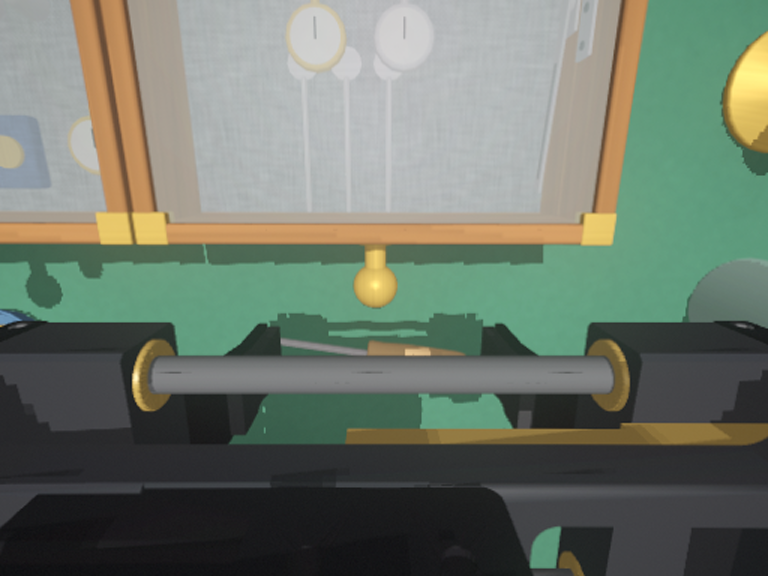

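View pics/t6.png

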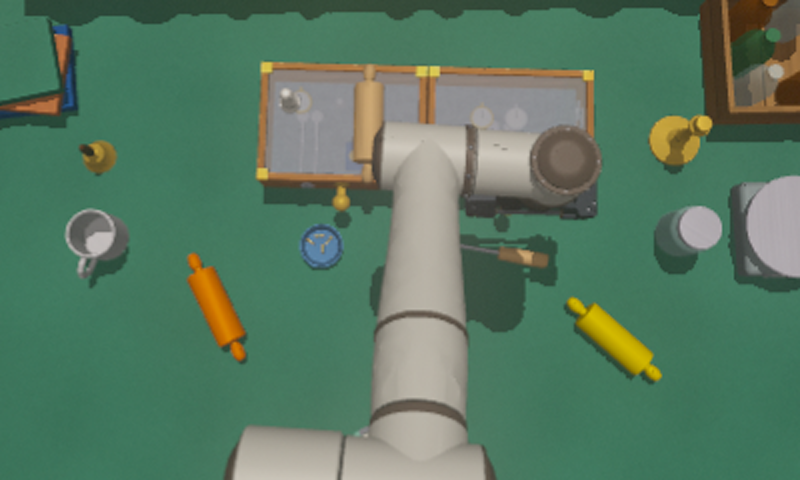

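The wrist view shows the knob clearly at (375,285). The lid's front top edge runs along row 243, from the seam at about (132,243) to the right corner at (614,243).

Run:
```python
from h import *
w=np.load('w6.npz');P=(w['R'],w['t'])
f=lambda u,v,z:at('wrist',(u/1.5,v/1.5),z,P).round(4)
print('knob',f(375,285,.067),'FR',f(614,243,.095),'FL',f(132,243,.095))
print(r.sense()['tcp_pos'])
```

```text
knob [ 0.4627 -0.1991  0.067 ] FR [ 0.4896 -0.3416  0.095 ] FL [ 0.5013 -0.0583  0.095 ]
[ 0.46168244 -0.20195516  0.16920898]
```

{"api": "drive_tool", "payload": {
  "deltas": [
    {"dx":0.0014,"dy":-0.0025,"dz":0.04,"wx":0,"wy":0,"wz":0},
    {"dx":0.0014,"dy":-0.0025,"dz":0.075,"wx":0,"wy":0,"wz":0},
    {"dx":0.0014,"dy":-0.0025,"dz":0.1,"wx":0,"wy":0,"wz":0},
    {"dx":0.0014,"dy":-0.0025,"dz":0.115,"wx":0,"wy":0,"wz":0},
    {"dx":0.0014,"dy":-0.0025,"dz":0.121,"wx":0,"wy":0,"wz":0},
    {"dx":0.0014,"dy":-0.0025,"dz":0.121,"wx":0,"wy":0,"wz":0},
    {"dx":0.0014,"dy":-0.0025,"dz":0.121,"wx":0,"wy":0,"wz":0},
    {"dx":0.0014,"dy":-0.0025,"dz":0.121,"wx":0,"wy":0,"wz":0}
  ]
}}

```text
time_s: 9.15
tcp_pos: [0.463, -0.2001, 0.0487]
ee_rot: [[0.999, -0.041, -0.002], [-0.041, -0.999, -0.002], [-0.002, 0.002, -1.0]]
wrist_force: [-1.0, 0.7, 0.5]
gripper_width: 0.997
```

Run:
```python
from h import *
s=r.sense();print(s['time_s'],s['tcp_pos'],s['wrist_force'],s['gripper_width'],delta((.463,-.1995,.048),-2.4))
im=cams.capture('wrist')[:,:,::-1];cv2.imwrite('pics/w7.png',cv2.resize(im,(768,576),interpolation=cv2.INTER_CUBIC))
```

```text
9.15 [ 0.4629576  -0.20006535  0.04871625] [-0.95061388  0.67922206  0.46518781] 0.997207970602218 (array([ 0.    , -0.0006,  0.0007]), array([0.11, 0.12, 0.03]))
```

View pics/w7.png

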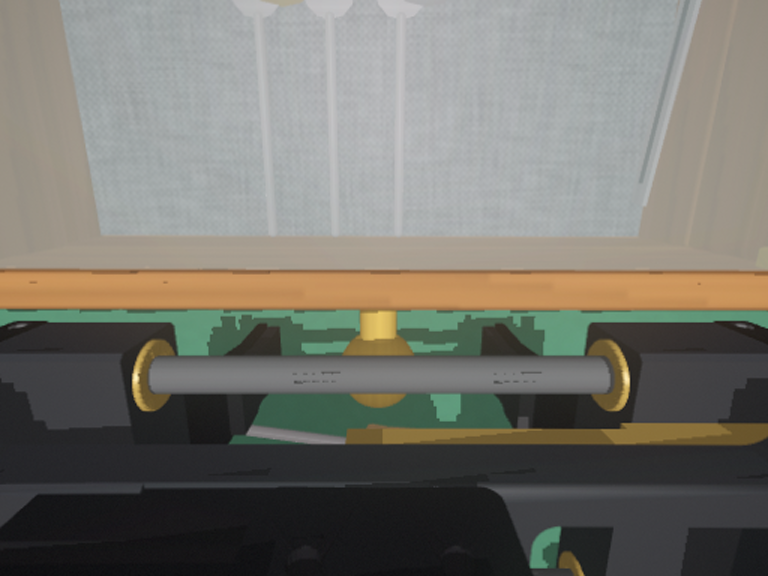

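The knob is centred between the fingers at about (378,371). Closing on it.

{"api": "drive_tool", "payload": {
  "deltas": [
    {"dx":0,"dy":0,"dz":0,"wx":0,"wy":0,"wz":0},
    {"dx":0,"dy":0,"dz":0,"wx":0,"wy":0,"wz":0},
    {"dx":0,"dy":0,"dz":0,"wx":0,"wy":0,"wz":0},
    {"dx":0,"dy":0,"dz":0,"wx":0,"wy":0,"wz":0},
    {"dx":0,"dy":0,"dz":0,"wx":0,"wy":0,"wz":0},
    {"dx":0,"dy":0,"dz":0,"wx":0,"wy":0,"wz":0},
    {"dx":0,"dy":0,"dz":0,"wx":0,"wy":0,"wz":0},
    {"dx":0,"dy":0,"dz":0,"wx":0,"wy":0,"wz":0},
    {"dx":0,"dy":0,"dz":0,"wx":0,"wy":0,"wz":0},
    {"dx":0,"dy":0,"dz":0,"wx":0,"wy":0,"wz":0}
  ],
  "gripper": 0
}}

```text
time_s: 10.2
tcp_pos: [0.4619, -0.1991, 0.0473]
ee_rot: [[0.999, -0.042, -0.005], [-0.042, -0.999, -0.0], [-0.005, 0.0, -1.0]]
wrist_force: [0.8, 5.1, 1.1]
gripper_width: 0.326
```

Run:
```python
from h import *
s=r.sense();print(s['time_s'],s['tcp_pos'],s['wrist_force'],s['gripper_width']*87,s['ee_rot'])
x0,z0=-.232,.022
for d in [0,3,6,9,12,15,18,21,24,27,30,33,36,39,42,45,48,51,54,57,60,63,66,69,71,73]:
    t=np.radians(d);x=x0*np.cos(t)+z0*np.sin(t);z=-x0*np.sin(t)+z0*np.cos(t)
    print(d,'dx %.4f dz %.4f'%(x-x0,-(z-z0)))
```

```text
10.2 [ 0.46188586 -0.1990553   0.0472891 ] [0.83018284 5.07591528 1.07333006] 28.375538845833308 [[ 9.99095515e-01 -4.22272415e-02 -5.00128328e-03]
 [-4.22278591e-02 -9.99108006e-01 -1.79050974e-05]
 [-4.99606608e-03  2.29082388e-04 -9.99987493e-01]]
0 dx 0.0000 dz -0.0000
3 dx 0.0015 dz -0.0121
6 dx 0.0036 dz -0.0241
9 dx 0.0063 dz -0.0360
12 dx 0.0096 dz -0.0478
15 dx 0.0136 dz -0.0593
18 dx 0.0182 dz -0.0706
21 dx 0.0233 dz -0.0817
24 dx 0.0290 dz -0.0925
27 dx 0.0353 dz -0.1029
30 dx 0.0421 dz -0.1131
33 dx 0.0494 dz -0.1228
36 dx 0.0572 dz -0.1322
39 dx 0.0655 dz -0.1411
42 dx 0.0743 dz -0.1496
45 dx 0.0835 dz -0.1576
48 dx 0.0931 dz -0.1651
51 dx 0.1031 dz -0.1721
54 dx 0.1134 dz -0.1786
57 dx 0.1241 dz -0.1846
60 dx 0.1351 dz -0.1899
63 dx 0.1463 dz -0.1947
66 dx 0.1577 dz -0.1989
69 dx 0.1694 dz -0.2025
71 dx 0.1773 dz -0.2045
73 dx 0.1852 dz -0.2063
```

{"api": "drive_tool", "payload": {
  "deltas": [
    {"dx":0.0003,"dy":0,"dz":-0.003,"wx":0,"wy":0,"wz":0},
    {"dx":0.0007,"dy":0,"dz":-0.006,"wx":0,"wy":0,"wz":0},
    {"dx":0.0015,"dy":0,"dz":-0.0121,"wx":0,"wy":0,"wz":0},
    {"dx":0.0025,"dy":0,"dz":-0.0181,"wx":0,"wy":0,"wz":0},
    {"dx":0.0036,"dy":0,"dz":-0.0241,"wx":0,"wy":0,"wz":0},
    {"dx":0.0049,"dy":0,"dz":-0.03,"wx":0,"wy":0,"wz":0},
    {"dx":0.0063,"dy":0,"dz":-0.036,"wx":0,"wy":0,"wz":0},
    {"dx":0.0079,"dy":0,"dz":-0.0419,"wx":0,"wy":0,"wz":0},
    {"dx":0.0096,"dy":0,"dz":-0.0478,"wx":0,"wy":0,"wz":0},
    {"dx":0.0116,"dy":0,"dz":-0.0536,"wx":0,"wy":0,"wz":0},
    {"dx":0.0136,"dy":0,"dz":-0.0593,"wx":0,"wy":0,"wz":0},
    {"dx":0.0159,"dy":0,"dz":-0.065,"wx":0,"wy":0,"wz":0},
    {"dx":0.0182,"dy":0,"dz":-0.0706,"wx":0,"wy":0,"wz":0},
    {"dx":0.0195,"dy":0,"dz":-0.0735,"wx":0,"wy":0,"wz":0},
    {"dx":0.0195,"dy":0,"dz":-0.0735,"wx":0,"wy":0,"wz":0}
  ]
}}

```text
time_s: 11.7
tcp_pos: [0.4809, -0.1999, 0.1205]
ee_rot: [[0.999, -0.042, -0.007], [-0.042, -0.999, 0.0], [-0.007, -0.0, -1.0]]
wrist_force: [-0.9, 5.7, -2.7]
gripper_width: 0.325
```

Run:
```python
from h import *
s=r.sense();print(s['time_s'],s['tcp_pos'],s['wrist_force'],s['gripper_width']*87,s['ee_rot'])
im=cams.capture('wrist')[:,:,::-1];cv2.imwrite('pics/w8.png',cv2.resize(im,(640,480),interpolation=cv2.INTER_CUBIC))
im=cams.capture('scene')[:,:,::-1];cv2.imwrite('pics/s8.png',cv2.resize(im[100:340,100:420],(640,480),interpolation=cv2.INTER_CUBIC))
```

```text
11.7 [ 0.48091427 -0.19988784  0.12045645] [-0.85510208  5.65107505 -2.69469916] 28.313895321139196 [[ 9.99079120e-01 -4.23208193e-02 -7.06120549e-03]
 [-4.23194215e-02 -9.99104072e-01  3.47320177e-04]
 [-7.06957803e-03 -4.81742046e-05 -9.99975009e-01]]
```

View pics/s8.png

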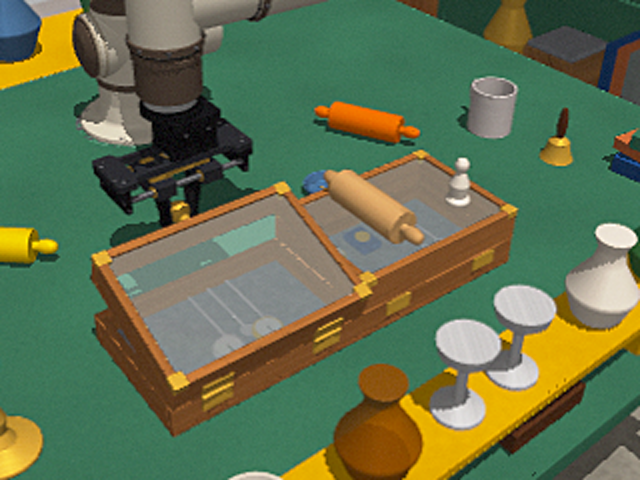

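View pics/w8.png

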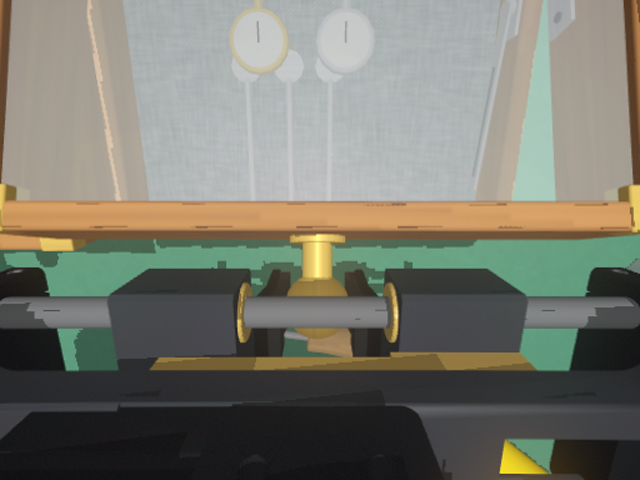

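The lid has risen about 18.7° as predicted, held by the knob, and the pin is lying still. The lift force of 2.7 N matches the lid's weight. Continuing.

Run:
```python
import numpy as np
x0,z0=-.232,.022
def P(d):
    t=np.radians(d);return x0*np.cos(t)+z0*np.sin(t),-x0*np.sin(t)+z0*np.cos(t)
a=P(18.76)
for d in [19.5,20.5]+list(np.arange(22,47,1.5))+[47]: 
    p=P(d);print(round(d,1),'%.4f %.4f'%(p[0]-a[0],-(p[1]-a[1])))
```

```text
19.5 0.0013 -0.0027
20.5 0.0030 -0.0064
22.0 0.0057 -0.0119
23.5 0.0086 -0.0172
25.0 0.0116 -0.0225
26.5 0.0148 -0.0278
28.0 0.0181 -0.0329
29.5 0.0215 -0.0379
31.0 0.0251 -0.0429
32.5 0.0288 -0.0478
34.0 0.0326 -0.0525
35.5 0.0365 -0.0572
37.0 0.0406 -0.0617
38.5 0.0447 -0.0662
40.0 0.0490 -0.0705
41.5 0.0534 -0.0748
43.0 0.0579 -0.0789
44.5 0.0625 -0.0829
46.0 0.0673 -0.0867
47 0.0705 -0.0892
```

{"api": "drive_tool", "payload": {
  "deltas": [
    {"dx":0.0013,"dy":0,"dz":-0.0027,"wx":0,"wy":0,"wz":0},
    {"dx":0.003,"dy":0,"dz":-0.0064,"wx":0,"wy":0,"wz":0},
    {"dx":0.0057,"dy":0,"dz":-0.0119,"wx":0,"wy":0,"wz":0},
    {"dx":0.0086,"dy":0,"dz":-0.0172,"wx":0,"wy":0,"wz":0},
    {"dx":0.0116,"dy":0,"dz":-0.0225,"wx":0,"wy":0,"wz":0},
    {"dx":0.0148,"dy":0,"dz":-0.0278,"wx":0,"wy":0,"wz":0},
    {"dx":0.0181,"dy":0,"dz":-0.0329,"wx":0,"wy":0,"wz":0},
    {"dx":0.0215,"dy":0,"dz":-0.0379,"wx":0,"wy":0,"wz":0},
    {"dx":0.0251,"dy":0,"dz":-0.0429,"wx":0,"wy":0,"wz":0},
    {"dx":0.0288,"dy":0,"dz":-0.0478,"wx":0,"wy":0,"wz":0},
    {"dx":0.0326,"dy":0,"dz":-0.0525,"wx":0,"wy":0,"wz":0},
    {"dx":0.0365,"dy":0,"dz":-0.0572,"wx":0,"wy":0,"wz":0},
    {"dx":0.0406,"dy":0,"dz":-0.0617,"wx":0,"wy":0,"wz":0},
    {"dx":0.0447,"dy":0,"dz":-0.0662,"wx":0,"wy":0,"wz":0},
    {"dx":0.049,"dy":0,"dz":-0.0705,"wx":0,"wy":0,"wz":0},
    {"dx":0.0534,"dy":0,"dz":-0.0748,"wx":0,"wy":0,"wz":0},
    {"dx":0.0579,"dy":0,"dz":-0.0789,"wx":0,"wy":0,"wz":0},
    {"dx":0.06,"dy":0,"dz":-0.0808,"wx":0,"wy":0,"wz":0},
    {"dx":0.06,"dy":0,"dz":-0.0808,"wx":0,"wy":0,"wz":0}
  ]
}}

```text
time_s: 13.7
tcp_pos: [0.5413, -0.2025, 0.2014]
ee_rot: [[0.999, -0.042, -0.007], [-0.042, -0.999, -0.0], [-0.007, 0.0, -1.0]]
wrist_force: [-2.3, 5.2, 0.0]
gripper_width: 0.323
```

```bash
cat > hin.py <<'E'
from h import *
s=r.sense();R=np.array(s['ee_rot']);g=s['tcp_pos']-.0187*R[:,2]
print(s['time_s'],'grasp',g,'F',np.round(s['wrist_force'],1),s['gripper_width']*87)
H=np.array([.4633+.2318,0,.045]);v=g-H
x=v[0]/np.cos(np.radians(2.4));z=v[2]
print('radius',np.hypot(x,z),'(want %.4f)'%np.hypot(.232,.022),'theta',np.degrees(np.arctan2(z,-x)-np.arctan2(.022,.232)))
E
python3 hin.py
python3 - <<'E'
from h import *
im=cams.capture('scene')[:,:,::-1];cv2.imwrite('pics/s9.png',cv2.resize(im[100:340,100:420],(800,600),interpolation=cv2.INTER_CUBIC))
E
```

```text
13.7 grasp [ 0.54145033 -0.20254508  0.22008644] F [-2.3  5.2  0. ] 28.0725197409266
radius 0.23303423719654687 (want 0.2330) theta 43.28900492189058
```

View pics/s9.png

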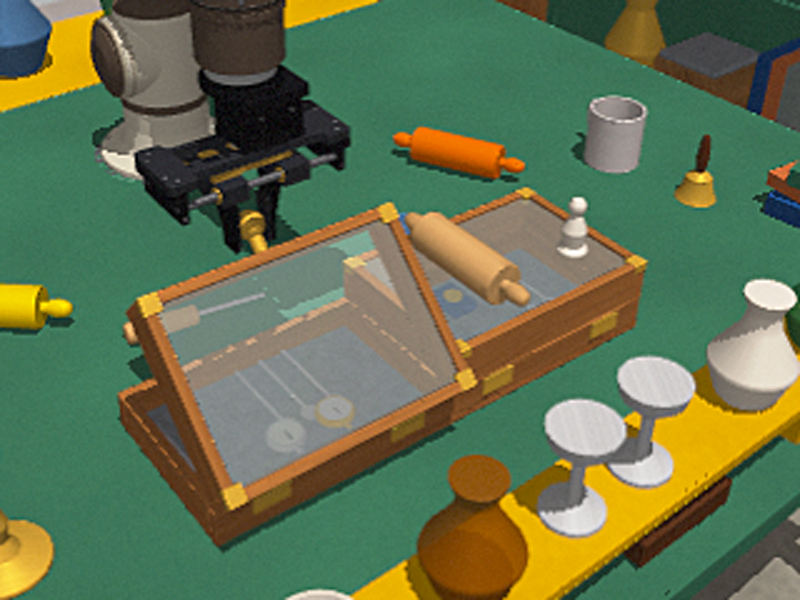

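The grasp point stays on the hinge arc (radius 233.0 mm) and the lid is at about 43.3°. The lid and pin look fine.

Run:
```python
import numpy as np
x0,z0=-.232,.022
def P(d):
    t=np.radians(d);return x0*np.cos(t)+z0*np.sin(t),-x0*np.sin(t)+z0*np.cos(t)
a=P(43.4)
for d in [44,45,46.5,48,49.5,51,52.5,54,55.5,57,58.5,60,61.5,63,64.5,66,67,68,68.5]: 
    p=P(d);print(round(d,1),'%.4f %.4f'%(p[0]-a[0],-(p[1]-a[1])))
```

```text
44 0.0018 -0.0016
45 0.0050 -0.0042
46.5 0.0097 -0.0080
48 0.0146 -0.0117
49.5 0.0195 -0.0153
51 0.0245 -0.0188
52.5 0.0297 -0.0221
54 0.0349 -0.0252
55.5 0.0402 -0.0283
57 0.0455 -0.0312
58.5 0.0510 -0.0339
60 0.0565 -0.0365
61.5 0.0621 -0.0390
63 0.0677 -0.0413
64.5 0.0734 -0.0435
66 0.0792 -0.0455
67 0.0831 -0.0468
68 0.0869 -0.0480
68.5 0.0889 -0.0485
```

{"api": "drive_tool", "payload": {
  "deltas": [
    {"dx":0.0018,"dy":0,"dz":-0.0016,"wx":0,"wy":0,"wz":0},
    {"dx":0.005,"dy":0,"dz":-0.0042,"wx":0,"wy":0,"wz":0},
    {"dx":0.0097,"dy":0,"dz":-0.008,"wx":0,"wy":0,"wz":0},
    {"dx":0.0146,"dy":0,"dz":-0.0118,"wx":0,"wy":0,"wz":0},
    {"dx":0.0195,"dy":0,"dz":-0.0154,"wx":0,"wy":0,"wz":0},
    {"dx":0.0245,"dy":0,"dz":-0.0189,"wx":0,"wy":0,"wz":0},
    {"dx":0.0297,"dy":0,"dz":-0.0222,"wx":0,"wy":0,"wz":0},
    {"dx":0.0349,"dy":0,"dz":-0.0253,"wx":0,"wy":0,"wz":0},
    {"dx":0.0402,"dy":0,"dz":-0.0285,"wx":0,"wy":0,"wz":0},
    {"dx":0.0455,"dy":0,"dz":-0.0314,"wx":0,"wy":0,"wz":0},
    {"dx":0.051,"dy":0,"dz":-0.0341,"wx":0,"wy":0,"wz":0},
    {"dx":0.0565,"dy":0,"dz":-0.0368,"wx":0,"wy":0,"wz":0},
    {"dx":0.0621,"dy":0,"dz":-0.0393,"wx":0,"wy":0,"wz":0},
    {"dx":0.0677,"dy":0,"dz":-0.0416,"wx":0,"wy":0,"wz":0},
    {"dx":0.0734,"dy":0,"dz":-0.0438,"wx":0,"wy":0,"wz":0},
    {"dx":0.0792,"dy":0,"dz":-0.0459,"wx":0,"wy":0,"wz":0},
    {"dx":0.0831,"dy":0,"dz":-0.0472,"wx":0,"wy":0,"wz":0},
    {"dx":0.086,"dy":0,"dz":-0.0481,"wx":0,"wy":0,"wz":0},
    {"dx":0.0869,"dy":0,"dz":-0.0484,"wx":0,"wy":0,"wz":0},
    {"dx":0.0869,"dy":0,"dz":-0.0484,"wx":0,"wy":0,"wz":0}
  ]
}}

```text
time_s: 15.75
tcp_pos: [0.6297, -0.2064, 0.249]
ee_rot: [[0.999, -0.042, -0.005], [-0.042, -0.999, -0.001], [-0.005, 0.001, -1.0]]
wrist_force: [-0.6, 5.6, -2.4]
gripper_width: 0.322
```

```bash
python3 hin.py
python3 - <<'E'
from h import *
im=cams.capture('scene')[:,:,::-1];cv2.imwrite('pics/s10.png',cv2.resize(im[100:340,100:420],(800,600),interpolation=cv2.INTER_CUBIC))
E
python3 hin.py
```

```text
15.75 grasp [ 0.62979325 -0.20641457  0.26766575] F [-0.6  5.6 -2.4] 28.04413033073094
radius 0.23206141524578955 (want 0.2330) theta 68.22324569797559
15.8 grasp [ 0.62971214 -0.20642303  0.26764379] F [-0.5  5.2 -2.2] 28.44453899943387
radius 0.23206322441804614 (want 0.2330) theta 68.20248684497986
```

View pics/s10.png

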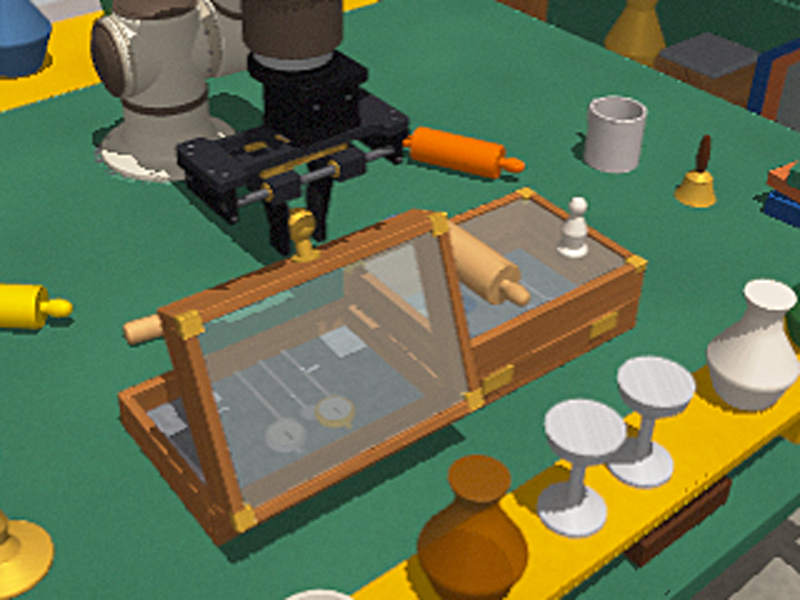

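The lid is at about 68.2° and the knob is still between the fingers. The last few degrees go slowly.

{"api": "drive_tool", "payload": {
  "deltas": [
    {"dx":0.001,"dy":0,"dz":-0.0004,"wx":0,"wy":0,"wz":0},
    {"dx":0.003,"dy":0,"dz":-0.0011,"wx":0,"wy":0,"wz":0},
    {"dx":0.0055,"dy":0,"dz":-0.0019,"wx":0,"wy":0,"wz":0},
    {"dx":0.008,"dy":0,"dz":-0.0027,"wx":0,"wy":0,"wz":0},
    {"dx":0.0105,"dy":0,"dz":-0.0034,"wx":0,"wy":0,"wz":0},
    {"dx":0.013,"dy":0,"dz":-0.0041,"wx":0,"wy":0,"wz":0},
    {"dx":0.0153,"dy":0,"dz":-0.0047,"wx":0,"wy":0,"wz":0},
    {"dx":0.0172,"dy":0,"dz":-0.0051,"wx":0,"wy":0,"wz":0},
    {"dx":0.0182,"dy":0,"dz":-0.0053,"wx":0,"wy":0,"wz":0},
    {"dx":0.0186,"dy":0,"dz":-0.0055,"wx":0,"wy":0,"wz":0},
    {"dx":0.0186,"dy":0,"dz":-0.0055,"wx":0,"wy":0,"wz":0},
    {"dx":0.0186,"dy":0,"dz":-0.0055,"wx":0,"wy":0,"wz":0},
    {"dx":0.0186,"dy":0,"dz":-0.0055,"wx":0,"wy":0,"wz":0}
  ]
}}

```text
time_s: 17.1
tcp_pos: [0.6477, -0.2072, 0.2535]
ee_rot: [[0.999, -0.042, -0.007], [-0.042, -0.999, -0.001], [-0.007, 0.001, -1.0]]
wrist_force: [0.9, 4.4, -7.0]
gripper_width: 0.324
```

```bash
python3 hin.py
python3 - <<'E'
from h import *
im=cams.capture('scene')[:,:,::-1];cv2.imwrite('pics/scene11.png',im);cv2.imwrite('pics/s11.png',cv2.resize(im[160:320,140:300],(800,800),interpolation=cv2.INTER_CUBIC)[:600])
im=cams.capture('wrist')[:,:,::-1];cv2.imwrite('pics/w11.png',cv2.resize(im,(640,480)))
# predicted corners
H=np.array([.695,-.210,.045]);a=np.radians(-2.4);X=np.array([np.cos(a),np.sin(a),0]);Y=np.array([-np.sin(a),np.cos(a),0]);Z=np.array([0,0,1.])
for th in (70,73,76):
    t=np.radians(th);xl=X*np.cos(t)-Z*np.sin(t);zl=X*np.sin(t)+Z*np.cos(t)
    P=[H+x*xl+y*Y+z*zl for x,y,z in [(-.2,-.139,.05),(-.2,.139,.05),(-.2,-.139,0),(0,-.139,.05),(0,.139,.05),(-.232,0,.022)]]
    print(th,((proj('scene',P)-[140,160])*5).round(0).tolist())
E
python3 hin.py
```

```text
17.1 grasp [ 0.64784126 -0.20722617  0.2722022 ] F [ 0.9  4.4 -7. ] 28.173123289741756
radius 0.23207359160948254 (want 0.2330) theta 72.82280047596211
70 [[163.0, 347.0], [697.0, 129.0], [113.0, 322.0], [279.0, 773.0], [768.0, 512.0], [401.0, 152.0]]
73 [[176.0, 359.0], [712.0, 138.0], [123.0, 328.0], [280.0, 778.0], [769.0, 517.0], [416.0, 159.0]]
76 [[189.0, 372.0], [728.0, 148.0], [134.0, 335.0], [282.0, 783.0], [770.0, 522.0], [431.0, 167.0]]
17.2 grasp [ 0.64783146 -0.20722838  0.27219157] F [ 0.9  5.1 -6.6] 28.098009240587768
radius 0.23206518501468698 (want 0.2330) theta 72.81989463682487
```

View pics/s11.png

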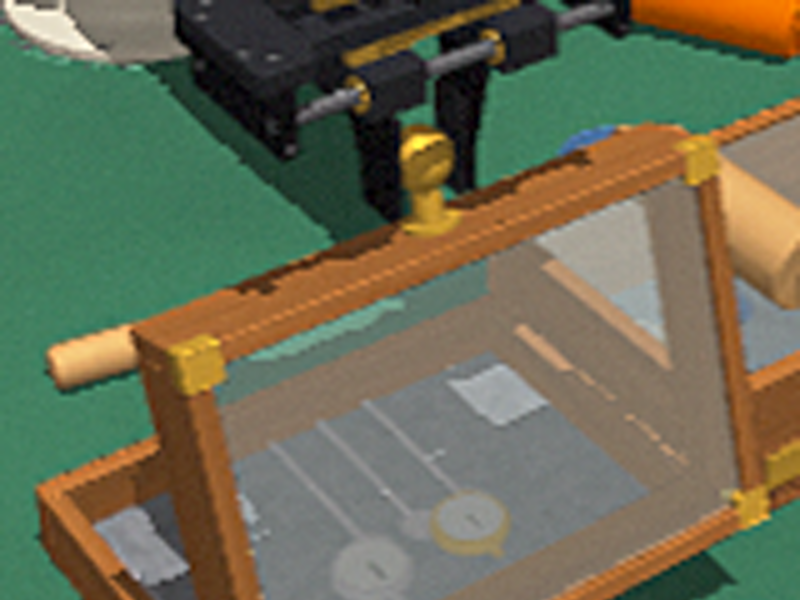

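View pics/w11.png

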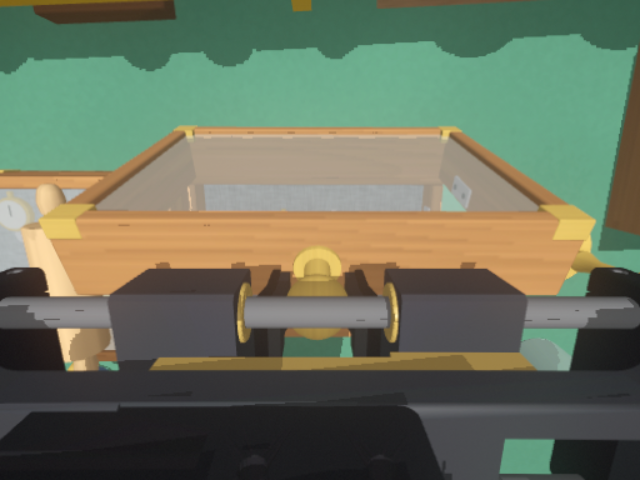

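Run:
```python
from h import *
im=cv2.imread('pics/scene11.png');big=cv2.resize(im[170:320,140:310],None,fx=4.5,fy=4,interpolation=cv2.INTER_CUBIC)
H=np.array([.695,-.210,.045]);a=np.radians(-2.4);X=np.array([np.cos(a),np.sin(a),0]);Y=np.array([-np.sin(a),np.cos(a),0]);Z=np.array([0,0,1.])
for th,col in ((73,(0,0,255)),(77,(255,0,0))):
    t=np.radians(th);xl=X*np.cos(t)-Z*np.sin(t);zl=X*np.sin(t)+Z*np.cos(t)
    q=lambda L:((proj('scene',[H+x*xl+y*Y+z*zl for x,y,z in L])-[140,170])*[4.5,4]).round().astype(int)
    for L in ([(-.2,-.139,.05),(-.2,.139,.05),(0,.139,.05),(0,-.139,.05)],[(-.2,-.139,.0),(-.2,.139,.0),(-.2,.139,.05),(-.2,-.139,.05)]):
        cv2.polylines(big,[q(L)],True,col,1,cv2.LINE_AA)
cv2.imwrite('pics/ov.png',big)
```

```text
(no output)
```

View pics/ov.png

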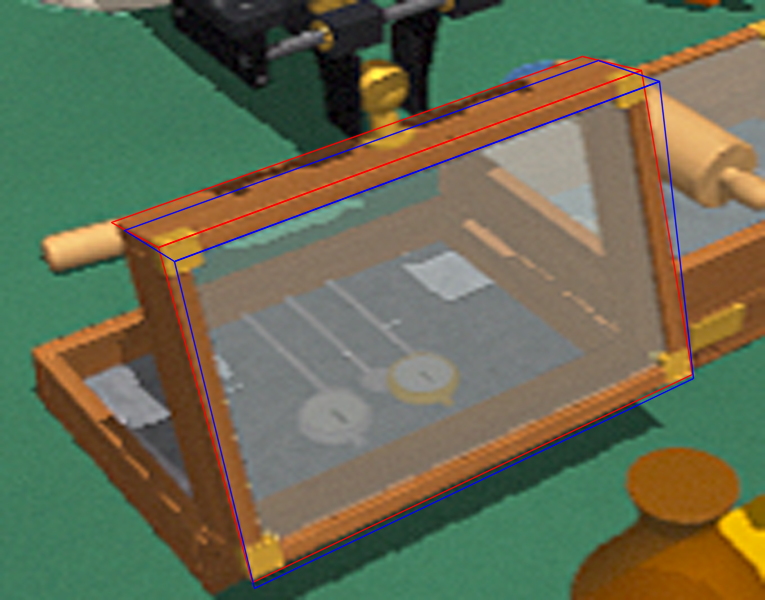

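Run:
```python
import cv2,numpy as np
im=cv2.imread('pics/scene11.png')
T=[cv2.resize(im[y:y+30,x:x+40],None,fx=10,fy=10,interpolation=cv2.INTER_CUBIC) for x,y in ((155,215),(265,175),(270,245),(180,295))]
cv2.imwrite('pics/cor.png',np.vstack([np.hstack(T[:2]),np.hstack(T[2:])]))
```

```text
(no output)
```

View pics/cor.png

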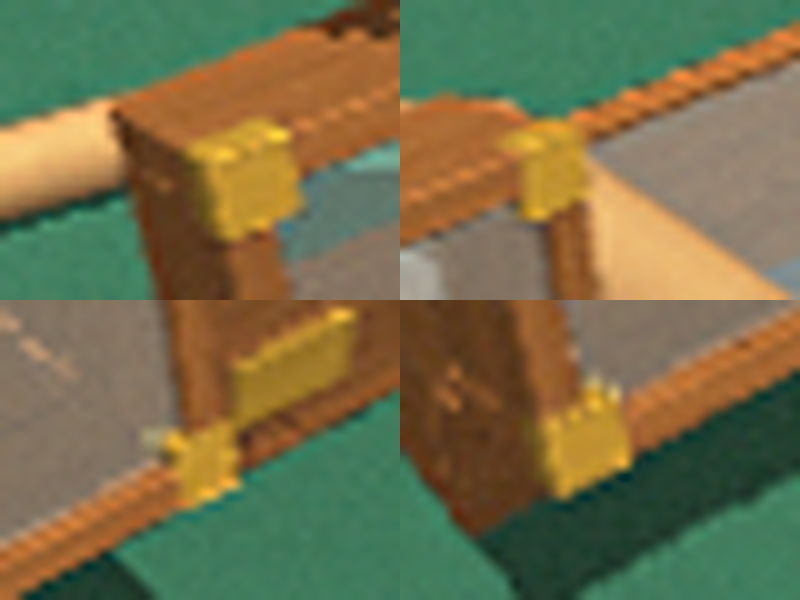

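Run:
```python
from h import *
from scipy.optimize import least_squares
L=[(-.2,-.139,.05),(-.2,-.139,0),(-.2,.139,.05),(0,.139,.05),(0,-.139,.05),(-.232,0,.022)]
O=np.array([(175.3,232),(166.5,226),(283.3,189),(293.8,263.5),(195.5,314.7),(225.4,191.4)])
def res(p,n=5,full=True):
    th=p[0];H=np.array([.695,-.210,.045])+np.array(p[1:4]);a=np.radians(-2.4+(p[4] if len(p)>4 else 0));X=np.array([np.cos(a),np.sin(a),0]);Y=np.array([-np.sin(a),np.cos(a),0]);Z=np.array([0,0,1.])
    t=np.radians(th);xl=X*np.cos(t)-Z*np.sin(t);zl=X*np.sin(t)+Z*np.cos(t)
    e=(proj('scene',[H+x*xl+y*Y+z*zl for x,y,z in L])-O)
    return np.r_[e.ravel()[:2*n],np.array(p[1:4])/.003]
for n in (5,6):
    q=least_squares(res,[73,0,0,0],x_scale=[1,.001,.001,.001],args=(n,));print(n,q.x,q.fun[:2*n].round(1))
    J=q.jac;print('sd th',np.sqrt(np.linalg.inv(J.T@J)[0,0]))
```

```text
5 [ 7.42304166e+01 -1.36643736e-03  3.91526901e-04 -1.02687370e-04] [ 0.8  0.4 -1.1 -0.2  0.1 -1.  -0.2 -0.1  0.5  0.9]
sd th 0.904891053405469
6 [ 7.45653262e+01 -1.42964942e-03  4.18614864e-04  5.96635067e-04] [ 1.1  0.4 -0.9 -0.4  0.5 -1.  -0.2 -0.2  0.5  0.7 -0.8  0.6]
sd th 0.8256380596269813
```

The kinematics give 72.8° and the image fit gives 74.2 ± 0.9°. Both are inside 72.9 ± 3.4°. I'll hold briefly, check the lid is steady and the pin is still, then hand in.

{"api": "drive_tool", "payload": {
  "deltas": [
    {"dx":0,"dy":0,"dz":0,"wx":0,"wy":0,"wz":0},
    {"dx":0,"dy":0,"dz":0,"wx":0,"wy":0,"wz":0},
    {"dx":0,"dy":0,"dz":0,"wx":0,"wy":0,"wz":0},
    {"dx":0,"dy":0,"dz":0,"wx":0,"wy":0,"wz":0},
    {"dx":0,"dy":0,"dz":0,"wx":0,"wy":0,"wz":0},
    {"dx":0,"dy":0,"dz":0,"wx":0,"wy":0,"wz":0}
  ]
}}

```text
time_s: 17.8
tcp_pos: [0.6477, -0.2072, 0.2535]
ee_rot: [[0.999, -0.042, -0.007], [-0.042, -0.999, -0.001], [-0.007, 0.001, -1.0]]
wrist_force: [1.6, 5.8, -6.6]
gripper_width: 0.32
```

```bash
python3 hin.py
python3 - <<'E'
from h import *
im=cams.capture('top')[:,:,::-1];cv2.imwrite('pics/t12.png',cv2.resize(im[100:340,60:460],(800,480),interpolation=cv2.INTER_CUBIC))
E
```

```text
17.8 grasp [ 0.64781964 -0.2072284   0.27220028] F [ 1.6  5.8 -6.6] 27.854514441642316
radius 0.23207612277650483 (want 0.2330) theta 72.81747378913448
```

View pics/t12.png

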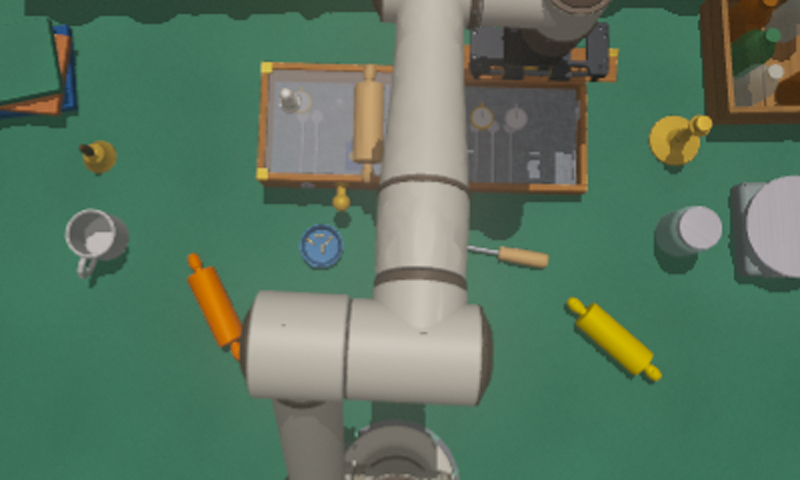

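The pin lies at (368,122) on the left pane, and all the other objects are where they started. The arm is steady.

```bash
python3 -c "
from h import *
print(ticket.finish_job())"
```

```text
the job is handed in; nothing more can be done
None
```

I moved the rolling pin onto the left-hand lid's glass and let go of it. Then I raised the right-hand lid by its knob to about its balance point. I handed the job in at about 18 s with the fingers still holding the lid; no verdict came back.

- **Lid angle:** the arm's position puts it at 72.8°, while corners in the scene image put it at 74.2 ± 0.9°. The two differ by about 1.4°, but both are within the allowed 72.9 ± 3.4°. Over 0.7 s of holding, the arm's reading changed by less than 0.01°.
- **Grip:** the fingers were firmly on the knob. The wrist also showed a steady pull of about 7 N up along the lid and 5 to 6 N sideways. I left those in place because they were far below the limits.
- **Everything else:** in the last top view the pin lay still on the left pane. The figurine, screwdriver, dish, candlestick, mug, jar and bell were where they started.

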